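# Fit the stirrer to the paste cooker

## Task

Get the starch-paste cooker ready: take the stirrer out of the steel tray, set its hub on the drive shaft in the pot and, pressing only lightly, turn it until the cross pin finds the slots and the stirrer drops fully home. Then swing the seated stirrer clockwise (seen from above) at least an eighth of a turn, so that it carries the drive round with it, and let go, leaving it home and upright and the rest of the bench as it was.

Things in the scene. Friction and masses are not known exactly. Their poses are not given: they have to be found in the camera images.
- stirrer: White plastic stirrer, 0.15 to 0.3 kg, the only thing with two flat steel scraper arms; starts upright in the steel tray. Origin: centre of the hub's flat underside; z up along the hub, 98 mm high in all. The arms run along its +y and -y, 82 mm long from the axis, 17 mm high, with end blades 43 mm high.
- stirrer_grip (a point): Middle of the stirrer's finger tab, on its axis, 82 mm above its underside: where to grip it, fingers closing along the stirrer's y. The flat tab is 40 mm long (along x) and 14 mm thick (along y) and stands 50 to 98 mm above the underside.
- stirrer_slot (a point): Mouth of one slot in the stirrer's underside, 17 mm from its axis along +x. The hub, 44 mm across, has an 18 mm bore from below, 30 mm deep to a solid roof. Two slots, 10 mm wide and 15 mm high, run out of the bore along +x and -x through the skirt, open below.
- cooker: White box-shaped paste cooker, 220 x 220 mm, fast on the bench, with a dark open pot in its top. Origin: centre of its underside; z up; control panel faces its -x. Pot: inner radius 95 mm, floor 85 mm and rim 160 mm above the origin; two black side grips at +y and -y reach 126 mm out. More than 25 N between stirrer and any part of the cooker harms it.
- drive_top (a point): Top of the steel drive shaft, on the axis of the pot, 118 mm above the cooker's underside. Shaft 15 mm thick with a bevelled tip. It yields downward against a spring: starts to give at about 3 N, 1 mm more for each further 1.7 N, and is solid after 3 mm (8 N).
- drive_pin (a point): Middle of the shaft's cross pin, 21.5 mm below the shaft's top; this point does not turn. The pin is 34 mm long and 7 mm thick and sticks out 9.5 mm on either side; either end fits either slot. It stops anywhere within 40 degrees (0.7 rad), to either side, of the cooker's left-right (y) axis; no reading tells where.
- seat (a point): Where the stirrer's underside comes when fully home: on the pot's axis, 88 mm above the cooker's underside, 3 mm off the pot floor. Resting on top of the cross pin without entering, the underside is 12 mm higher than this.
- drive (a joint): How far the drive shaft has been turned since the start (rad), growing clockwise seen from above; 0 at the start wherever the pin lies. It is stiff: it needs 0.15 N m to turn, so it stays put while the hub only slides over the pin.
- tray: Shallow stainless steel tray, 220 (x) x 260 (y) mm, rim 22 mm high, 4 mm thick floor, standing fast. Origin: centre of its underside. The stirrer and the brush are in it.
- brush: Flat wooden-handled brush, 132 x 45 x 14 mm, lying in the tray beside the stirrer; leave alone. Origin: underside, near the middle.
- beaker: Empty glass beaker, 64 mm wide, 85 mm high, at the far side of the bench; leave alone. Origin: centre of underside.
- sponge: Brown cleaning sponge block, 85 x 46 x 32 mm, between cooker and tray; leave alone. Origin: centre of underside.
- eraser: White eraser, 58 x 22 x 12 mm, between cooker and tray; leave alone. Origin: centre of underside.
- starch_jar: White starch jar with a black lid, 76 mm wide, 115 mm high, at the far side; leave alone. Origin: centre of underside.
- weight: Brass weight with a neck, 64 mm wide, 64 mm high, at the far side; leave alone. Origin: centre of underside.
- folder: Ivory-coloured bone folder, 140 x 20 x 6 mm, lying nearest the robot; leave alone. Origin: centre of underside.
- spatula: Spatula, 190 mm long, lying nearest the robot; leave alone.

How it is judged:
By the outcome, as a careful person would: the job done as asked, in the order asked, and still so for the second after the job is handed in, with the robot touching nothing.
It also fails if it takes over 61 s, if anything falls off the work surface, if the arm or the gripper's body presses on something with over 40 N, if the wrist force passes 120 N, or if a joint passes its speed limit or range.

## Robot

A 6-joint arm with a two-finger parallel gripper is mounted at the origin on the work surface. World frame = base frame: x ahead of the robot, y to its left, z up, the work surface at z = 0. Lengths are in mm, angles in rad, forces in N, time in s.
With the tool pointing down it reaches from about 350 to 975 mm from the base axis. Payload 7.1 kg.
Tool frame: the origin (TCP) lies between the finger pads; the fingertips stand 8 mm ahead of it and the grasp point (between the pads) lies 11 mm behind it; x points along the fingers, y is the direction in which the jaws open and shut, and the axes are right-handed (so a half turn about x gives the same grasp; the last joint's range is limited). The gripper opens to 88 mm and grips with 3 to 60 N. Pads are 20 mm wide; open, the fingers measure 115 mm over their backs; the gripper's body (75 mm by 178 mm) begins 61 mm behind the grasp point.
Start: joints at [-1.138, 0.423, 1.63, -0, 1.089, -0.019], TCP at [272.88, -562.264, 230.675] pointing down, gripper open.
Joint ranges: [-3, 3], [-0.9, 2.11], [0.09, 2.58], [-1.31, 4.45], [0.11, 2.69], [-2.54, 2.54]. Speed limits (rad/s): [2.39, 2.39, 3.01, 3.14, 3.14, 3.14].

## Interface

Orientations are given as a rotation vector (axis times angle).
In Python, from workcell import ctrl gives the robot as it stands.
- The arm moves only by the tool apply_moves, never from a script. Its argument "increments" is a list of rows, each an object with "gripper": the opening in per cent of the stroke, from 0 (shut) to 100 (fully open); "delta_pos": the shift along the tool's x, y, z in cm, a list of three; "dr": the turn, a rotation vector about the tool's x, y, z in rad, a list of three. In form: [{"gripper": gripper, "delta_pos": [dx, dy, dz], "dr": [ax, ay, az]}, ...]. A call has exactly 5 rows; each row shifts and turns the commanded pose from where the row before left it, along the tool's axes as they then stand; what a row does not reach is not made up. A row lasts 1/12 s, in which the tool goes at most 41.7 mm and 7.16 degrees, less where a joint would pass 70% of its speed; a pose out of reach is approached as far as the arm can. A call with a gripper value outside its range is refused whole. The fingers move at their own pace and stop on an object; the grip force is fixed at half the most. Time passes only in rows, so rows that do not move let the fingers close, or fill a call up. It gives the time, the measured TCP pose, the force and the opening at its end, in the units of the state.
- ctrl.get_obs(): the state, without advancing time (a new reading comes with each control period).
- ctrl.get_image(name): name is "side" or "top"; returns a dict with "img" (480x640x3 uint8, red, green, blue), "range_z" (480x640 float32, mm along the optical axis (not along the pixel's ray), 0 where there is no reading), "mtx" (3x3 intrinsics, pixels), "k1" (the pictures are not rectified: a ray, as slopes to the right and down, at radius r is drawn at 1 + k1 r^2 times it, then the intrinsics apply), "rvec" (rotation vector, rad) and "tvec" (3), from world to camera coordinates, as OpenCV has them. Camera axes: x right, y down, z forward; pixel columns grow to the right and rows downward; lengths in mm; the calibration is good to about 2 mm. A picture is of the moment at which its call begins.
- ctrl.close_job(): hands the job in, once; it reports no verdict.
The state is a dict: "t": time; "qpos": joint angles; "qvel": joint speeds; "joint_torque": joint torques, N m; "ee_pos": TCP position; "orientation": TCP orientation; "ft_force": force on the tool from outside, world axes, zero at the start; "moment": the same for the moment, N m; "width": finger opening in mm.
Only numpy, scipy, OpenCV 4.12 (cv2) and the standard library are available. Lean on these libraries where they do the work, as an engineer would, in place of code of your own. Each camera call takes 0.05 s, during which the arm holds its last target. There are 200 camera calls.

## Working session

There is one attempt and no reset: what is moved stays moved. The work goes in short steps, Python scripts to look and compute and a tool call to move; the robot and the scene stay as the last step left them, time stands still between calls to the robot, and variables do not carry over. Pictures are saved under pics/ and viewed, about 8 in all and at most 12, crops included, and the job is handed in when it is done.

Besides the shell and the picture viewer there is one more tool, called after "Request:" as name([rows], argument=value, ...), one row to a line, values as JSON. apply_moves: Moves the arm, as the interface text tells. Its arguments: {"type":"object","properties":{"increments":{"type":"array","items":{"type":"object","properties":{"gripper":{"type":"number"},"delta_pos":{"type":"array","items":{"type":"number"}},"dr":{"type":"array","items":{"type":"number"}}}}}},"required":["increments"]}

```bash
mkdir -p pics; cat > h.py <<'E'
import numpy as np, cv2
from scipy.spatial.transform import Rotation as R
from workcell import ctrl
def shot(n,save=None):
    d=ctrl.get_image(n)
    if save: cv2.imwrite('pics/'+save,cv2.cvtColor(d['img'],cv2.COLOR_RGB2BGR)); np.savez('pics/'+save[:-4]+'.npz',**d)
    return d
def rays(d,uv):
    uv=np.asarray(uv,float).reshape(-1,1,2)
    D=np.array([float(d['k1']),0,0,0])
    s=cv2.undistortPoints(uv,np.asarray(d['mtx'],float),D)[:,0]
    M=R.from_rotvec(np.ravel(d['rvec'])).as_matrix(); t=np.ravel(d['tvec'])
    return -M.T@t, np.c_[s,np.ones(len(s))]@M   # cam centre, world ray with unit depth
def plane(d,uv,z):
    c,v=rays(d,uv); return c+v*((z-c[2])/v[:,2])[:,None]
def depth(d,uv):
    uv=np.asarray(uv).reshape(-1,2); c,v=rays(d,uv)
    z=d['range_z'][uv[:,1].astype(int),uv[:,0].astype(int)]
    return c+v*z[:,None]
def cloud(d):
    vv,uu=np.mgrid[:480,:640]; uv=np.c_[uu.ravel(),vv.ravel()]
    return depth(d,uv).reshape(480,640,3)
E
python3 - <<'E'
from h import *
for n in('top','side'):
    d=shot(n,n+'0.png'); print(n,d['mtx'],d['k1'],rays(d,[[320,240]]))
o=ctrl.get_obs(); print(o)
E
```

```text
top [[456.50660318   0.         316.31452817]
 [  0.         456.50660318 233.88755164]
 [  0.           0.           1.        ]] 0.00522623083305007 (array([440.17389618,  35.5193867 , 998.64870886]), array([[ 0.09667805,  0.02111984, -0.99521443]]))
side [[545.02578832   0.         323.46567935]
 [  0.         545.02578832 246.20196314]
 [  0.           0.           1.        ]] -0.1471001133249209 (array([-90.91987705, 709.09912682, 880.06250054]), array([[ 0.54074798, -0.54329932, -0.64232966]]))
{'t': 0.1, 'qpos': array([-1.13799338e+00,  4.23761557e-01,  1.63060581e+00,  2.64836458e-05,
        1.08860639e+00, -1.90121315e-02]), 'qvel': array([ 5.44796181e-04,  3.69549639e-04, -1.95248093e-03, -6.49210881e-04,
        5.46605382e-05, -1.25062077e-04]), 'joint_torque': array([ 2.07448267e-05, -5.45614815e+01, -2.74325109e+01,  6.45378884e-02,
        1.88810454e-02, -3.14621195e-05]), 'ee_pos': array([ 272.69062132, -561.82698164,  229.98426664]), 'orientation': array([ 1.97091736,  0.45439683, -1.97144475]), 'ft_force': array([ 0.43741542, -1.46184455,  0.44097005]), 'moment': array([-0.03197931, -0.02313046,  0.05686507]), 'width': 88.11473422648706}
```

View pics/top0.png

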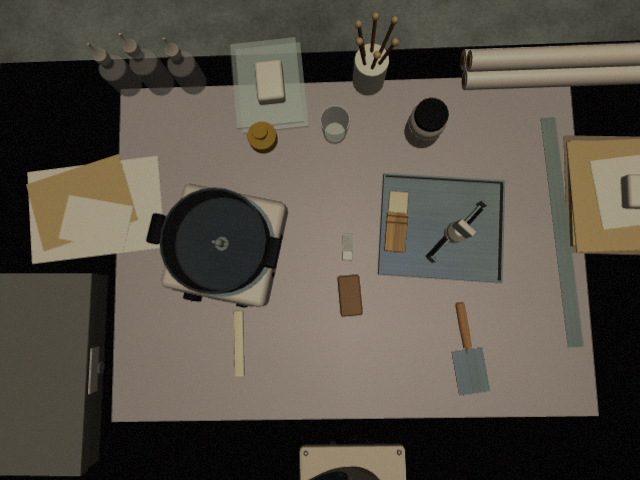

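View pics/side0.png

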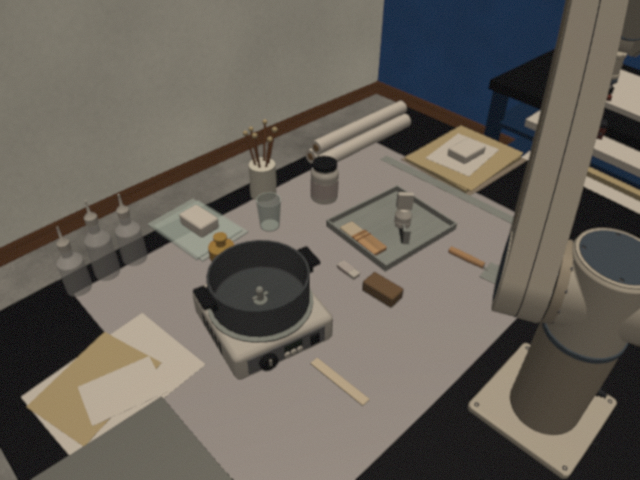

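The top view shows the pot with its shaft at about (220,243), the stirrer at (460,230) with arms from (483,204) to (432,259), and the tray at (379–504, 175–283). The side view shows the shaft at (260,295) and the stirrer tab at (404,198). Next I'll crop in on both.

```bash
python3 - <<'E'
from h import *
def load(n): return dict(np.load(f'pics/{n}0.npz'))
T,S=load('top'),load('side')
def crop(d,x,y,w,h,f):
    return cv2.convertScaleAbs(cv2.resize(cv2.cvtColor(d['img'][y:y+h,x:x+w],cv2.COLOR_RGB2BGR),None,fx=f,fy=f,interpolation=cv2.INTER_CUBIC),alpha=1.8)
a=np.hstack([crop(T,195,218,50,50,8),crop(T,422,192,70,70,400/70)])
b=np.hstack([crop(S,235,270,50,50,8),crop(S,374,185,60,60,400/60)])
b=cv2.resize(b,(a.shape[1],400)); a=cv2.resize(a,(800,300));b=cv2.resize(b,(800,300))
cv2.imwrite('pics/c1.png',np.vstack([a,b]))
for n,d in(('top',T),('side',S)):
    P=cloud(d); ok=d['range_z']>0
    def reg(x0,x1,y0,y1,z0,z1):
        m=ok&(P[...,0]>x0)&(P[...,0]<x1)&(P[...,1]>y0)&(P[...,1]<y1)&(P[...,2]>z0)&(P[...,2]<z1); return P[m]
    print(n)
    t=reg(300,650,-400,-50,92,112); print('tab',len(t),t.mean(0),t.min(0),t.max(0)); 
    if len(t)>5:
        r=cv2.minAreaRect(t[:,:2].astype(np.float32)); print(r)
    t=reg(200,700,100,400,152,168); print('rim',len(t),np.median(t[:,2]))
    A=np.c_[2*t[:,:2],np.ones(len(t))]; s=np.linalg.lstsq(A,(t[:,:2]**2).sum(1),rcond=None)[0]; print('circ',s[:2],np.sqrt(s[2]+s[0]**2+s[1]**2))
    c=s[:2]; t=reg(c[0]-40,c[0]+40,c[1]-40,c[1]+40,108,125); print('shaft',len(t),t.mean(0) if len(t) else '')
    t=reg(c[0]-60,c[0]+60,c[1]-60,c[1]+60,75,95); print('floor',len(t),np.median(t[:,2]))
    t=reg(350,400,-20,40,-20,20); print('table',np.median(t[:,2]),t[:,2].std())
E
```

```text
top
tab 160 [ 546.25407708 -232.99356547  100.97695766] [ 530.22007609 -252.05028642   92.95878466] [ 562.50298598 -216.03850037  106.73956096]
((546.56982421875, -233.60989379882812), (39.63502883911133, 14.476432800292969), 46.05821228027344)
rim 1819 157.31039085974135
circ [527.190124   252.73950317] 104.27588109961823
shaft 52 [527.42850232 252.75621092 115.72107997]
floor 3365 84.81929222872441
table 0.4880329248081239 1.9233778919769369
side
tab 96 [ 545.24865706 -230.56075632   99.27555394] [ 528.87920472 -251.42634371   92.05663276] [ 563.91726286 -214.63937702  105.93857344]
((545.0303344726562, -230.74343872070312), (36.484214782714844, 20.512697219848633), 51.88251495361328)
rim 1627 156.88592020548697
circ [527.39725853 256.96196953] 102.72654894372982
shaft 50 [525.4888087  257.63862104 114.43619219]
floor 1442 85.02876728136272
table 1.8035507008677314 5.030553692918711
```

View pics/c1.png

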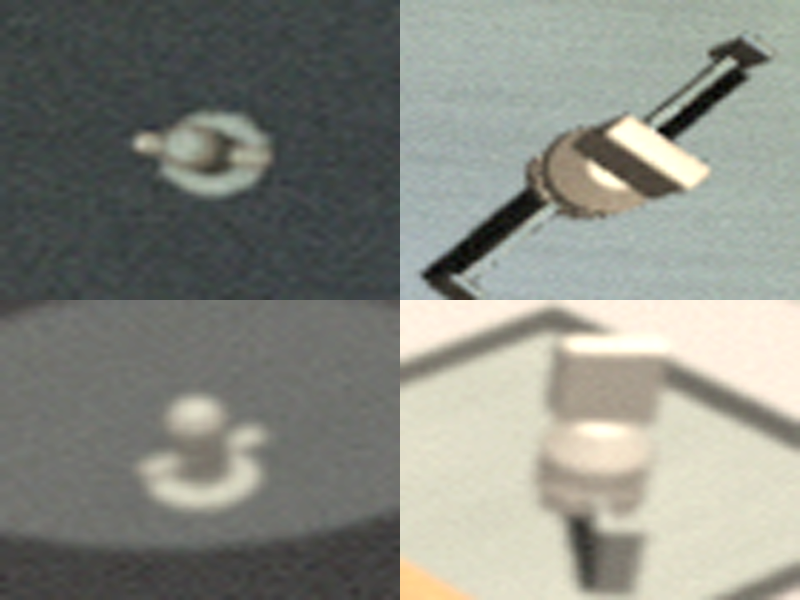

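Both crops show the pin clearly. In the top image its ends are at about (213.1,241.8) and (227.3,244.2); in the side image, about (267.7,292.5) and (253.1,298.3). The tab's bright top face stands out in both views. Next I'll work out the positions.

```bash
python3 - <<'E'
from h import *
def load(n): return dict(np.load(f'pics/{n}0.npz'))
T,S=load('top'),load('side')
def tri(a,b):
    c1,v1=rays(T,[a]);c2,v2=rays(S,[b]);v1=v1[0];v2=v2[0]
    k=np.linalg.lstsq(np.c_[v1,-v2],c2-c1,rcond=None)[0]; p=c1+k[0]*v1;q=c2+k[1]*v2
    return (p+q)/2,np.linalg.norm(p-q)
def ang(p): d=p[1]-p[0]; return np.degrees(np.arctan2(d[1],d[0]))
for n,d,e in(('top',T,[[213.1,241.8],[227.3,244.2]]),('side',S,[[267.7,292.5],[253.1,298.3]])):
    p=plane(d,e,96.5); print(n,'pin',p.round(1).tolist(),'mid',p.mean(0),'ang',ang(p)%180,np.linalg.norm(p[1]-p[0]))
print('shaft tri',tri([218.75,241.8],[259.4,289.2]))
cs=[]
for n,d,(x,y,w,h) in(('top',T,(445,205,35,40)),('side',S,(390,185,30,14))):
    g=d['img'][y:y+h,x:x+w].max(2).astype(float); th=g.max()*0.85
    _,l,st,cc=cv2.connectedComponentsWithStats((g>th).astype(np.uint8)); k=1+st[1:,4].argmax(); m=l==k
    vv,uu=np.nonzero(m); c=[x+uu.mean(),y+vv.mean()]; cs.append(c)
    p=plane(d,np.c_[x+uu,y+vv],102); r=cv2.minAreaRect(p[:,:2].astype(np.float32))
    w=np.linalg.eigh(np.cov(p[:,:2].T))[1][:,1]; print(n,'tabtop',c,p.mean(0),r,'long axis',np.degrees(np.arctan2(w[1],w[0]))%180,m.sum())
print('tab tri',tri(*cs))
# cooker yaw: white corner/box top via grips in top image, box z>100 colour; use minAreaRect of white box pixels
P=cloud(T);z=P[...,2]; m=(T['range_z']>0)&(z>40)&(z<150)&(np.hypot(P[...,0]-527,P[...,1]-254)<170)&(T['img'].min(2)>110)
p=P[m]; print('box',len(p),cv2.minAreaRect(p[:,:2].astype(np.float32)),np.median(p[:,2]))
# arms
p=plane(T,[[483,204],[432,259]],40); print('arms',p.round(1).tolist(),ang(p)%180)
o=ctrl.get_obs();M=R.from_rotvec(o['orientation']).as_matrix();print(M.round(3)); print('tool y heading',np.degrees(np.arctan2(M[1,1],M[0,1])))
E
```

```text
top pin [[529.2, 268.4, 96.5], [523.7, 239.9, 96.5]] mid [526.47225703 254.15109187  96.5       ] ang 79.14080430217844 29.081443255904485
side pin [[523.5, 237.6, 96.5], [531.1, 269.2, 96.5]] mid [527.29736671 253.43226419  96.5       ] ang 76.49120951823097 32.49107912016489
shaft tri (array([527.85808056, 253.43630497, 113.34212378]), np.float64(1.486292621767395))
top tabtop [np.float64(466.9484536082474), np.float64(227.09278350515464)] [ 545.93522621 -233.80554204  102.        ] ((546.0670166015625, -233.8401336669922), (35.67765426635742, 10.0619535446167), 45.63574981689453) long axis 46.01394278902384 97
side tabtop [np.float64(411.1573033707865), np.float64(189.82022471910113)] [ 547.38361071 -254.56876514  102.        ] ((550.9852294921875, -249.898681640625), (51.071929931640625, 53.601051330566406), 37.52730178833008) long axis 114.08227749713363 178
tab tri (array([ 539.843506  , -233.08176338,  116.08101499]), np.float64(11.230222529117796))
box 969 ((525.45361328125, 252.68350219726562), (204.92173767089844, 204.3609161376953), 77.32002258300781) 79.46148144222866
arms [[601.3, -288.6, 40.0], [488.1, -176.7, 40.0]] 135.34109843156844
[[-0.001  0.437 -0.9  ]
 [ 0.001 -0.9   -0.437]
 [-1.    -0.001 -0.   ]]
tool y heading -64.11360566370949
```

Request:
apply_moves([
  {"gripper":100,"delta_pos":[0,0,0],"dr":[-0.117,0,0]},
  {"gripper":100,"delta_pos":[0,0,0],"dr":[-0.117,0,0]},
  {"gripper":100,"delta_pos":[0,0,0],"dr":[-0.117,0,0]},
  {"gripper":100,"delta_pos":[0,-0.26,-3.55],"dr":[0,0,0]},
  {"gripper":100,"delta_pos":[0,-0.26,-3.55],"dr":[0,0,0]},
])

```text
t: 0.52
ee_pos: [317.9, -507.7, 230.1]
orientation: [1.75, 0.741, -1.75]
ft_force: [1.1, -0.1, -0.0]
width: 87.4
```

Request:
apply_moves([
  {"gripper":100,"delta_pos":[0,-0.26,-3.55],"dr":[0,0,0]},
  {"gripper":100,"delta_pos":[0,-0.26,-3.55],"dr":[0,0,0]},
  {"gripper":100,"delta_pos":[0,-0.26,-3.55],"dr":[0,0,0]},
  {"gripper":100,"delta_pos":[0,-0.26,-3.55],"dr":[0,0,0]},
  {"gripper":100,"delta_pos":[0,-0.26,-3.55],"dr":[0,0,0]},
])

```text
t: 0.93
ee_pos: [433.1, -369.3, 230.4]
orientation: [1.749, 0.743, -1.749]
ft_force: [0.2, -0.5, -0.8]
width: 87.6
```

Request:
apply_moves([
  {"gripper":100,"delta_pos":[0,-0.26,-3.55],"dr":[0,0,0]},
  {"gripper":100,"delta_pos":[0,-0.26,-3.55],"dr":[0,0,0]},
  {"gripper":100,"delta_pos":[0,-0.26,-3.55],"dr":[0,0,0]},
  {"gripper":100,"delta_pos":[0,-0.26,-3.55],"dr":[0,0,0]},
  {"gripper":100,"delta_pos":[0,-0.26,-3.55],"dr":[0,0,0]},
])

```text
t: 1.35
ee_pos: [547.0, -232.5, 230.4]
orientation: [1.748, 0.743, -1.749]
ft_force: [0.7, -0.4, 1.1]
width: 88.1
```

```bash
cat >> h.py <<'E'
def to(x,y,z,h=None):
    o=ctrl.get_obs();M=R.from_rotvec(o['orientation']).as_matrix();c=np.degrees(np.arctan2(M[1,1],M[0,1]))
    print('t',round(o['t'],2),'pos',o['ee_pos'].round(1),'down',M[:,0].round(4),'head',c.round(2),'q6',o['qpos'][5].round(3),'F',o['ft_force'].round(1),'M',o['moment'].round(2),'w',o['width'].round(1))
    print('delta cm',(M.T@(np.array([x,y,z])-o['ee_pos'])/10).round(3), '' if h is None else ('dr',np.radians(c-h).round(4)))
E
python3 -c "
from h import *
to(546.1,-233.7,75,-44)
d=shot('top','t1.png'); s=shot('side','s1.png')"
```

```text
Traceback (most recent call last):
  File "h.py", line 25, in to
    print('t',round(o['t'],2),'pos',o['ee_pos'].round(1),'down',M[:,0].round(4),'head',c.round(2),'q6',o['qpos'][5].round(3),'F',o['ft_force'].round(1),'M',o['moment'].round(2),'w',o['width'].round(1))
                                                                                                                                                                                     ^^^^^^^^^^^^^^^^
AttributeError: 'float' object has no attribute 'round'
```

```bash
sed -i "s/o\['width'\].round(1)/round(o['width'],1)/" h.py
python3 -c "
from h import *
to(546.1,-233.7,75,-44)
s=shot('side','s1.png');d=shot('top','t1.png')
f=lambda d,x,y:cv2.convertScaleAbs(cv2.resize(d['img'][y:y+120,x:x+120,::-1],(400,400)),alpha=1.7)
cv2.imwrite('pics/c2.png',np.hstack([f(s,345,120),f(d,400,170)]))"
```

```text
t 1.35 pos [ 547.  -232.5  230.4] down [-6.e-04  2.e-04 -1.e+00] head -44.0 q6 0.346 F [ 0.7 -0.4  1.1] M [-0.04 -0.02  0.02] w 88.1
delta cm [15.54   0.024  0.147] ('dr', np.float64(-0.0))
```

View pics/c2.png

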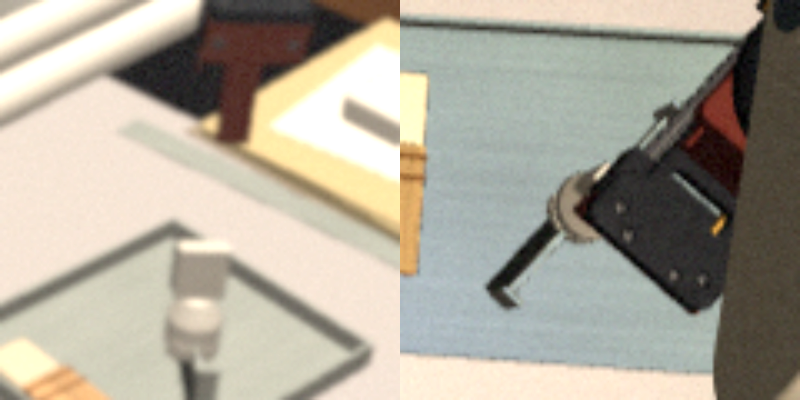

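The gripper (dark red fingers, side crop about (230,60)) stands above the stirrer with its jaws along the arms. Next I'll descend and grip.

Request:
apply_moves([
  {"gripper":100,"delta_pos":[2.4,0.02,0.15],"dr":[0,0,0]},
  {"gripper":100,"delta_pos":[2.4,0,0],"dr":[0,0,0]},
  {"gripper":100,"delta_pos":[2.4,0,0],"dr":[0,0,0]},
  {"gripper":100,"delta_pos":[2.4,0,0],"dr":[0,0,0]},
  {"gripper":100,"delta_pos":[2.0,0,0],"dr":[0,0,0]},
])

```text
t: 1.87
ee_pos: [544.2, -235.7, 112.8]
orientation: [1.748, 0.743, -1.75]
ft_force: [0.3, 0.2, -0.9]
width: 87.6
```

Request:
apply_moves([
  {"gripper":100,"delta_pos":[1.5,0,0],"dr":[0,0,0]},
  {"gripper":100,"delta_pos":[1.5,0,0],"dr":[0,0,0]},
  {"gripper":100,"delta_pos":[0.9,0,0],"dr":[0,0,0]},
  {"gripper":100,"delta_pos":[0,0,0],"dr":[0,0,0]},
  {"gripper":100,"delta_pos":[0,0,0],"dr":[0,0,0]},
])

```text
t: 2.28
ee_pos: [545.0, -235.7, 75.5]
orientation: [1.748, 0.743, -1.75]
ft_force: [1.0, 0.6, 0.6]
width: 87.5
```

```bash
python3 -c "
from h import *
to(546.1,-233.7,75,-44)
s=shot('side','s2.png')
cv2.imwrite('pics/c3.png',cv2.convertScaleAbs(cv2.resize(s['img'][150:270,330:490,::-1],(640,480),interpolation=cv2.INTER_CUBIC),alpha=1.7))"
```

```text
t 2.28 pos [ 545.  -235.7   75.5] down [-1.e-03  4.e-04 -1.e+00] head -44.03 q6 0.34 F [1.  0.6 0.6] M [-0.02 -0.04  0.02] w 87.5
delta cm [ 0.045 -0.058 -0.218] ('dr', np.float64(-0.0005))
```

View pics/c3.png

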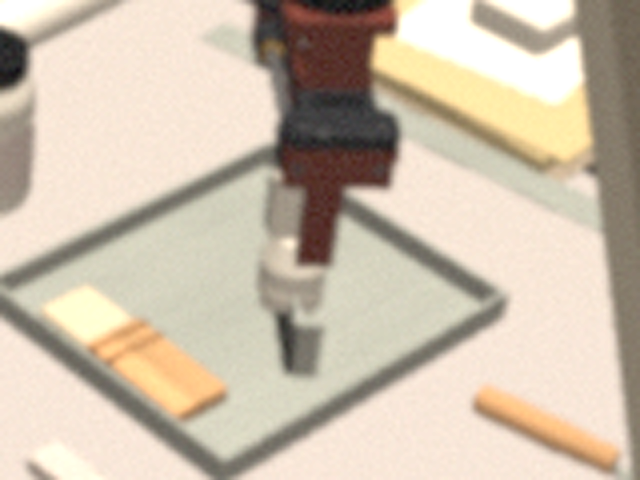

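Request:
apply_moves([
  {"gripper":100,"delta_pos":[0.05,-0.06,-0.22],"dr":[0,0,0]},
  {"gripper":100,"delta_pos":[0,0,0],"dr":[0,0,0]},
  {"gripper":100,"delta_pos":[0,0,0],"dr":[0,0,0]},
  {"gripper":100,"delta_pos":[0,0,0],"dr":[0,0,0]},
  {"gripper":100,"delta_pos":[0,0,0],"dr":[0,0,0]},
])

```text
t: 2.75
ee_pos: [546.8, -233.4, 75.6]
orientation: [1.749, 0.742, -1.748]
ft_force: [0.1, 0.0, 0.4]
width: 87.6
```

```bash
cat >> h.py <<'E'
def proj(d,X):
    return cv2.projectPoints(np.asarray(X,float).reshape(-1,1,3),np.ravel(d['rvec']),np.ravel(d['tvec']).astype(float),np.asarray(d['mtx'],float),np.array([float(d['k1']),0,0,0]))[0][:,0]
E
python3 -c "
from h import *
to(546.1,-233.7,75,-44)
s=shot('side','s3.png')
o=ctrl.get_obs();M=R.from_rotvec(o['orientation']).as_matrix()
P=[o['ee_pos']+M@[8,-57.5,k] for k in(-10,10)]
print('finger tip outer px',proj(s,P).round(1).tolist())
c=np.array([546,-233.7,0]);a=np.radians(46);e=np.array([np.cos(a),np.sin(a),0]);n=np.array([-e[1],e[0],0])
print('tab top near',proj(s,[c+k*e+7*n+[0,0,102] for k in(-20,20)]).round(1).tolist())
v=np.array([np.cos(np.radians(214)),np.sin(np.radians(214)),0]);print('hub edges z~45',proj(s,[c+22*k*v+[0,0,45] for k in(-1,1)]).round(1).tolist())
g=s['img'].astype(int)
for r in(212,214,216):
  print(r,' '.join('%d/%d'%(g[r,x,0],g[r,x,2]) for x in range(390,420)))
s0=np.load('pics/side0.npz')['img'].astype(int)
for r in(195,198,200): print(r,s0[r,384:424,0].tolist())
for r in(222,): print(r,s0[r,384:424,0].tolist())
"
```

```text
t 2.75 pos [ 546.8 -233.4   75.6] down [ 6.e-04 -3.e-04 -1.e+00] head -44.0 q6 0.344 F [0.1 0.  0.4] M [ 0.   -0.01  0.01] w 87.6
delta cm [ 0.058 -0.028  0.07 ] ('dr', np.float64(0.0001))
finger tip outer px [[403.5, 218.1], [411.5, 218.2]]
tab top near [[414.7, 195.0], [398.9, 194.8]]
hub edges z~45 [[395.4, 210.3], [412.4, 212.6]]
212 124/112 126/113 125/112 124/111 121/107 117/102 118/99 119/99 124/103 125/103 129/108 129/108 113/93 84/65 54/34 52/26 52/31 48/24 49/23 49/21 50/24 68/50 96/81 116/103 123/111 125/113 124/109 125/110 127/113 125/111
214 126/113 126/111 125/113 123/110 118/104 112/96 116/97 121/101 126/105 129/107 128/107 122/101 98/80 68/49 52/29 48/21 50/25 50/23 51/24 51/26 54/35 76/58 101/88 121/109 124/111 126/113 126/112 125/111 125/113 125/112
216 124/110 126/112 125/113 121/109 110/96 98/83 103/86 116/97 125/104 128/107 131/110 125/103 113/93 98/80 96/76 97/78 94/75 96/77 93/72 91/72 90/73 98/83 115/100 124/111 126/113 126/111 125/112 126/112 126/112 129/114
195 [72, 76, 83, 95, 104, 113, 122, 123, 126, 124, 127, 120, 111, 92, 100, 116, 131, 133, 137, 139, 138, 139, 139, 139, 140, 139, 139, 140, 142, 141, 136, 142, 144, 145, 145, 145, 144, 144, 143, 146]
198 [118, 121, 121, 123, 124, 122, 124, 125, 125, 124, 123, 121, 105, 86, 82, 92, 94, 95, 95, 93, 94, 93, 94, 92, 93, 94, 94, 93, 93, 83, 79, 85, 101, 114, 128, 136, 143, 144, 146, 145]
200 [121, 123, 121, 122, 123, 124, 123, 121, 123, 123, 122, 114, 99, 84, 87, 91, 93, 93, 92, 94, 93, 95, 95, 93, 94, 95, 92, 93, 89, 82, 68, 66, 63, 70, 80, 96, 112, 125, 138, 141]
222 [123, 123, 125, 122, 123, 122, 125, 124, 122, 116, 108, 97, 96, 99, 99, 97, 98, 93, 93, 94, 93, 95, 93, 90, 93, 96, 106, 118, 125, 128, 127, 126, 127, 125, 125, 125, 125, 127, 125, 125]
```

Request:
apply_moves([
  {"gripper":0,"delta_pos":[0.05,0,-0.05],"dr":[0,0,0]},
  {"gripper":0,"delta_pos":[0,0,0],"dr":[0,0,0]},
  {"gripper":0,"delta_pos":[0,0,0],"dr":[0,0,0]},
  {"gripper":0,"delta_pos":[0,0,0],"dr":[0,0,0]},
  {"gripper":0,"delta_pos":[0,0,0],"dr":[0,0,0]},
])

```text
t: 3.22
ee_pos: [546.9, -233.0, 74.6]
orientation: [1.749, 0.742, -1.749]
ft_force: [-0.4, -0.6, -0.3]
width: 58.2
```

Request:
apply_moves([
  {"gripper":0,"delta_pos":[0,0,0],"dr":[0,0,0]},
  {"gripper":0,"delta_pos":[0,0,0],"dr":[0,0,0]},
  {"gripper":0,"delta_pos":[0,0,0],"dr":[0,0,0]},
  {"gripper":0,"delta_pos":[0,0,0],"dr":[0,0,0]},
  {"gripper":0,"delta_pos":[0,0,0],"dr":[0,0,0]},
])

```text
t: 3.63
ee_pos: [546.9, -233.0, 74.7]
orientation: [1.749, 0.742, -1.749]
ft_force: [0.1, 1.0, 0.3]
width: 24.6
```

Request:
apply_moves([
  {"gripper":0,"delta_pos":[0,0,0],"dr":[0,0,0]},
  {"gripper":0,"delta_pos":[0,0,0],"dr":[0,0,0]},
  {"gripper":0,"delta_pos":[0,0,0],"dr":[0,0,0]},
  {"gripper":0,"delta_pos":[0,0,0],"dr":[0,0,0]},
  {"gripper":0,"delta_pos":[-0.5,0,0],"dr":[0,0,0]},
])

```text
t: 4.05
ee_pos: [546.1, -232.7, 78.8]
orientation: [1.748, 0.744, -1.75]
ft_force: [-0.7, 0.1, -2.6]
width: 14.0
```

Request:
apply_moves([
  {"gripper":0,"delta_pos":[-2.5,0,0],"dr":[0,0,0]},
  {"gripper":0,"delta_pos":[-4,0,0],"dr":[0,0,0]},
  {"gripper":0,"delta_pos":[-4,0,0],"dr":[0,0,0]},
  {"gripper":0,"delta_pos":[-4,0,0],"dr":[0,0,0]},
  {"gripper":0,"delta_pos":[-4,0,0],"dr":[0,0,0]},
])

```text
t: 4.47
ee_pos: [546.2, -232.7, 266.5]
orientation: [1.748, 0.743, -1.749]
ft_force: [0.8, 0.1, -2.7]
width: 14.1
```

Request:
apply_moves([
  {"gripper":0,"delta_pos":[-0.6,-1.76,-1.685],"dr":[0,0,0]},
  {"gripper":0,"delta_pos":[0,-2.347,-2.247],"dr":[0,0,0]},
  {"gripper":0,"delta_pos":[0,-2.347,-2.247],"dr":[0,0,0]},
  {"gripper":0,"delta_pos":[0,-2.347,-2.247],"dr":[0,0,0]},
  {"gripper":0,"delta_pos":[0,-2.347,-2.247],"dr":[0,0,0]},
])

```text
t: 4.88
ee_pos: [540.1, -77.4, 270.9]
orientation: [1.749, 0.742, -1.749]
ft_force: [0.3, 0.3, -1.5]
width: 13.9
```

Request:
apply_moves([
  {"gripper":0,"delta_pos":[0,-2.347,-2.247],"dr":[0,0,0]},
  {"gripper":0,"delta_pos":[0,-2.347,-2.247],"dr":[0,0,0]},
  {"gripper":0,"delta_pos":[0,-2.347,-2.247],"dr":[0,0,0]},
  {"gripper":0,"delta_pos":[0,-2.347,-2.247],"dr":[0,0,0]},
  {"gripper":0,"delta_pos":[0,-2.347,-2.247],"dr":[0,0,0]},
])

```text
t: 5.3
ee_pos: [533.8, 85.0, 270.8]
orientation: [1.748, 0.742, -1.749]
ft_force: [0.7, -0.0, -2.7]
width: 14.2
```

Request:
apply_moves([
  {"gripper":0,"delta_pos":[0,-2.347,-2.247],"dr":[0,0,0]},
  {"gripper":0,"delta_pos":[0,-2.347,-2.247],"dr":[0,0,0]},
  {"gripper":0,"delta_pos":[0,-2.347,-2.247],"dr":[0,0,0]},
  {"gripper":0,"delta_pos":[0,-2.347,-2.247],"dr":[0,0,0]},
  {"gripper":0,"delta_pos":[0,-2.347,-2.247],"dr":[0,0,0]},
])

```text
t: 5.72
ee_pos: [527.4, 247.3, 270.7]
orientation: [1.748, 0.742, -1.749]
ft_force: [0.5, -0.4, -2.4]
width: 14.3
```

Request:
apply_moves([
  {"gripper":0,"delta_pos":[0,0,0],"dr":[-0.117,0,0]},
  {"gripper":0,"delta_pos":[0,0,0],"dr":[-0.117,0,0]},
  {"gripper":0,"delta_pos":[0,0,0],"dr":[-0.117,0,0]},
  {"gripper":0,"delta_pos":[0,0,0],"dr":[-0.117,0,0]},
  {"gripper":0,"delta_pos":[0,0,0],"dr":[-0.117,0,0]},
])

```text
t: 6.13
ee_pos: [527.6, 245.9, 270.6]
orientation: [1.337, 1.121, -1.339]
ft_force: [-0.1, -0.1, -2.5]
width: 13.8
```

Request:
apply_moves([
  {"gripper":0,"delta_pos":[0,0,0],"dr":[-0.117,0,0]},
  {"gripper":0,"delta_pos":[0,0,0],"dr":[-0.117,0,0]},
  {"gripper":0,"delta_pos":[0,0,0],"dr":[0,0,0]},
  {"gripper":0,"delta_pos":[0,0,0],"dr":[0,0,0]},
  {"gripper":0,"delta_pos":[0,0,0],"dr":[0,0,0]},
])

```text
t: 6.55
ee_pos: [528.0, 245.8, 270.7]
orientation: [1.174, 1.231, -1.174]
ft_force: [-0.4, 0.6, -3.0]
width: 14.0
```

```bash
python3 -c "
from h import *
to(527,253.8,270,3)
s=shot('side','s4.png');d=shot('top','t4.png')
a=cv2.resize(s['img'][130:330,160:360,::-1],(400,400),interpolation=cv2.INTER_CUBIC);b=cv2.resize(d['img'][150:350,130:330,::-1],(400,400),interpolation=cv2.INTER_CUBIC)
cv2.imwrite('pics/c4.png',cv2.convertScaleAbs(np.hstack([a,b]),alpha=1.7))"
```

```text
t 6.55 pos [528.  245.8 270.7] down [-2.e-04 -1.e-04 -1.e+00] head 2.73 q6 0.368 F [-0.4  0.6 -3. ] M [-0.   -0.12 -0.04] w 14.0
delta cm [ 0.069 -0.059 -0.807] ('dr', np.float64(-0.0048))
```

View pics/c4.png

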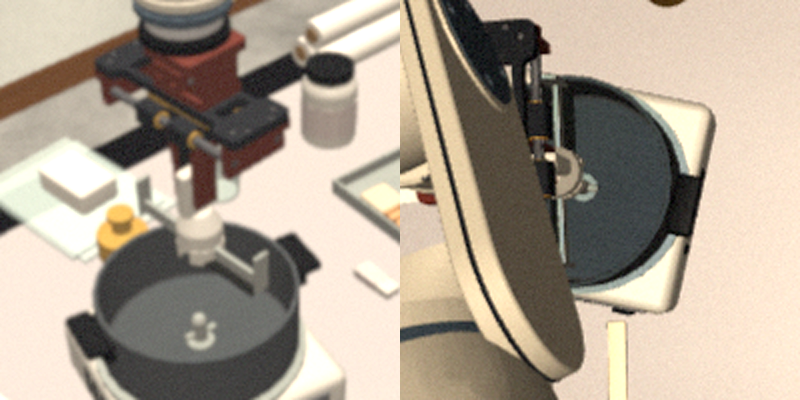

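The stirrer hangs upright from the gripper above the pot (hub at about (200,235) in the side crop). Next I'll shift it onto the axis, go lower and measure hub against shaft.

Request:
apply_moves([
  {"gripper":0,"delta_pos":[0,-0.06,-0.4],"dr":[0,0,0]},
  {"gripper":0,"delta_pos":[0,0,-0.4],"dr":[0,0,0]},
  {"gripper":0,"delta_pos":[1.0,0,0],"dr":[0,0,0]},
  {"gripper":0,"delta_pos":[0,0,0],"dr":[0,0,0]},
  {"gripper":0,"delta_pos":[0,0,0],"dr":[0,0,0]},
])

```text
t: 7.07
ee_pos: [526.5, 253.7, 259.6]
orientation: [1.17, 1.234, -1.173]
ft_force: [-0.2, -0.9, -2.6]
width: 13.9
```

```bash
python3 - <<'E'
from h import *
to(527.2,253.7,270,3)
s=shot('side','s5.png');d=shot('top','t5.png')
o=ctrl.get_obs();e=o['ee_pos'];u=e[2]-70.7
def edges(d,z):
    c,_=rays(d,[[320,240]]); a=np.array([e[0],e[1],z]); f=(a-c)[:2]; f/=np.linalg.norm(f); r=np.array([f[1],-f[0],0])
    return proj(d,[a-22*r,a,a+22*r]).round(1).tolist()
for h in(2,20,40): print('side h',h,edges(s,u+h))
print('top hub ring proj',[proj(d,[[e[0],e[1]-22,u+h]]).round(1).tolist() for h in(0,20,40,45)])
print('shaft side px',proj(s,[[527.2,253.7,118]]).round(1),'top',proj(d,[[527.2,253.7,118]]).round(1))
a=cv2.resize(s['img'][220:320,210:310,::-1],(400,400),interpolation=cv2.INTER_CUBIC);b=cv2.resize(d['img'][195:275,180:260,::-1],(400,400),interpolation=cv2.INTER_CUBIC)
cv2.imwrite('pics/c5.png',cv2.convertScaleAbs(np.hstack([a,b]),alpha=1.7))
E
```

```text
t 7.07 pos [526.5 253.7 259.6] down [-1.8e-03 -9.0e-04 -1.0e+00] head 2.93 q6 0.378 F [-0.2 -0.9 -2.6] M [-0.04 -0.07 -0.03] w 13.9
delta cm [-1.04   0.065  0.002] ('dr', np.float64(-0.0012))
side h 2 [[245.8, 261.1], [257.5, 260.2], [269.2, 259.2]]
side h 20 [[245.1, 254.0], [257.0, 253.0], [268.8, 252.1]]
side h 40 [[244.3, 245.8], [256.3, 244.8], [268.3, 243.9]]
top hub ring proj [[[220.1, 237.7]], [[217.4, 236.6]], [[214.5, 235.4]], [[213.7, 235.1]]]
shaft side px [[259.7 287.9]] top [[217.8 241.6]]
```

View pics/c5.png

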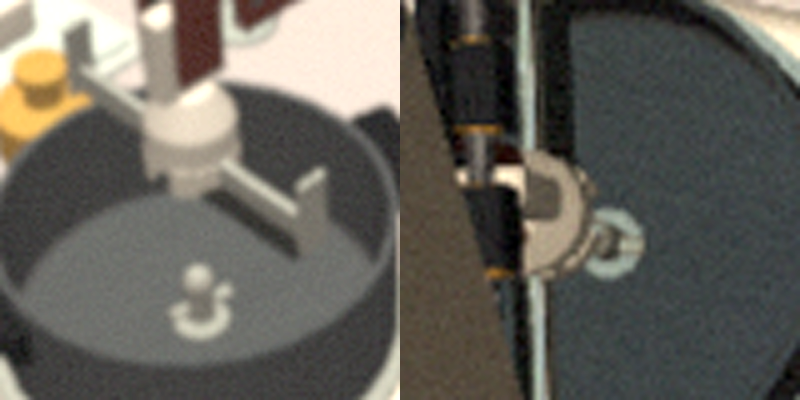

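The hub's side edges are at crop x of about 143–241 (px 245.8–270.2), against a predicted 245.1–268.8. The shaft is at px 259.5. So the hub sits roughly 2 mm toward −y of the TCP axis. I'll correct that and lower it to just above the shaft, with the tip still visible.

Request:
apply_moves([
  {"gripper":0,"delta_pos":[1.0,0.06,-0.17],"dr":[0,0,0]},
  {"gripper":0,"delta_pos":[1.5,0,0],"dr":[0,0,0]},
  {"gripper":0,"delta_pos":[1.5,0,0],"dr":[0,0,0]},
  {"gripper":0,"delta_pos":[0.9,0,0],"dr":[0,0,0]},
  {"gripper":0,"delta_pos":[0,0,0],"dr":[0,0,0]},
])

```text
t: 7.58
ee_pos: [526.4, 255.0, 209.2]
orientation: [1.169, 1.234, -1.175]
ft_force: [-0.0, 0.2, -2.6]
width: 14.2
```

Request:
apply_moves([
  {"gripper":0,"delta_pos":[0,0,0],"dr":[0,0,0]},
  {"gripper":0,"delta_pos":[0,0,0],"dr":[0,0,0]},
  {"gripper":0,"delta_pos":[0,0,0],"dr":[0,0,0]},
  {"gripper":0,"delta_pos":[0,0,0],"dr":[0,0,0]},
  {"gripper":0,"delta_pos":[0,0,0],"dr":[0,0,0]},
])

```text
t: 8.0
ee_pos: [528.0, 255.7, 212.4]
orientation: [1.172, 1.232, -1.17]
ft_force: [0.3, 0.1, -2.0]
width: 13.7
```

```bash
python3 - <<'E'
from h import *
to(527.2,255.4,210.7,3)
s=shot('side','s6.png');d=shot('top','t6.png')
o=ctrl.get_obs();e=o['ee_pos'];u=e[2]-70.7
def edges(d,z,c0=e,r0=22):
    c,_=rays(d,[[320,240]]); a=np.array([c0[0],c0[1],z]); f=(a-c)[:2]; f/=np.linalg.norm(f); r=np.array([f[1],-f[0],0])
    return proj(d,[a-r0*r,a,a+r0*r]).round(1).tolist()
for h in(2,10,20): print('side h',h,edges(s,u+h))
for z in (105,114): print('shaft z',z,edges(s,z,[527.2,253.7],7.5))
def med(r): 
    g=s['img'][r,235:285].astype(int).sum(1)//3; return r,g.tolist()
for r in list(range(266,294,3)): print(*med(r))
S0=np.load('pics/side0.npz')
print('bare shaft')
for r in (288,290,292,294): print(r,(S0['img'][r,245:275].astype(int).sum(1)//3).tolist())
a=cv2.resize(s['img'][235:310,220:295,::-1],(400,400),interpolation=cv2.INTER_CUBIC);b=cv2.resize(d['img'][205:265,190:250,::-1],(400,400),interpolation=cv2.INTER_CUBIC)
cv2.imwrite('pics/c6.png',cv2.convertScaleAbs(np.hstack([a,b]),alpha=1.8))
E
```

```text
t 8.0 pos [528.  255.7 212.4] down [ 1.1e-03  5.0e-04 -1.0e+00] head 2.92 q6 0.38 F [ 0.3  0.1 -2. ] M [-0.04 -0.13 -0.01] w 13.7
delta cm [ 0.166 -0.082  0.026] ('dr', np.float64(-0.0013))
side h 2 [[246.7, 279.9], [258.0, 278.9], [269.3, 277.9]]
side h 10 [[246.3, 276.9], [257.8, 275.9], [269.1, 274.9]]
side h 20 [[246.0, 273.1], [257.4, 272.1], [268.9, 271.2]]
shaft z 105 [[256.3, 292.8], [260.1, 292.5], [263.9, 292.2]]
shaft z 114 [[256.1, 289.6], [259.9, 289.3], [263.6, 289.0]]
266 [37, 40, 43, 52, 60, 60, 64, 69, 69, 78, 93, 106, 113, 114, 112, 110, 110, 112, 121, 129, 132, 133, 135, 134, 131, 130, 131, 128, 125, 126, 122, 119, 111, 91, 61, 44, 44, 43, 42, 35, 39, 41, 39, 39, 39, 39, 34, 39, 40, 35]
269 [37, 37, 36, 36, 40, 43, 48, 54, 59, 63, 76, 98, 113, 117, 120, 121, 125, 124, 124, 127, 129, 129, 128, 128, 129, 129, 128, 128, 127, 126, 125, 118, 112, 91, 72, 65, 65, 63, 62, 63, 62, 62, 58, 57, 55, 53, 50, 45, 45, 41]
272 [46, 48, 55, 55, 61, 61, 62, 65, 65, 64, 65, 79, 92, 104, 113, 119, 122, 124, 124, 129, 129, 128, 129, 130, 128, 129, 127, 124, 121, 118, 108, 96, 86, 79, 
[... 1357 characters left out ...]
, 65, 67, 64, 65, 64, 63, 64, 66, 65, 63, 64, 64, 64, 62, 66, 66, 68, 72, 72, 69, 68, 70, 86, 104, 110, 98, 82, 59, 44, 37, 28, 31, 28, 36, 38, 45, 51, 59, 63, 65, 67, 75, 70, 67]
bare shaft
288 [64, 65, 63, 62, 63, 61, 63, 63, 63, 64, 69, 89, 106, 115, 120, 116, 106, 88, 69, 64, 64, 63, 62, 61, 63, 62, 62, 63, 62, 62]
290 [63, 63, 63, 65, 64, 62, 62, 62, 65, 64, 71, 86, 99, 101, 103, 101, 96, 84, 70, 67, 74, 74, 71, 62, 63, 61, 63, 60, 61, 61]
292 [66, 62, 62, 62, 62, 60, 63, 63, 62, 62, 63, 70, 76, 80, 82, 78, 73, 72, 80, 95, 106, 105, 91, 75, 66, 62, 62, 61, 61, 61]
294 [63, 61, 65, 62, 64, 61, 62, 63, 62, 62, 63, 65, 64, 66, 66, 63, 65, 67, 83, 95, 94, 83, 71, 65, 62, 61, 61, 60, 61, 63]
```

View pics/c6.png

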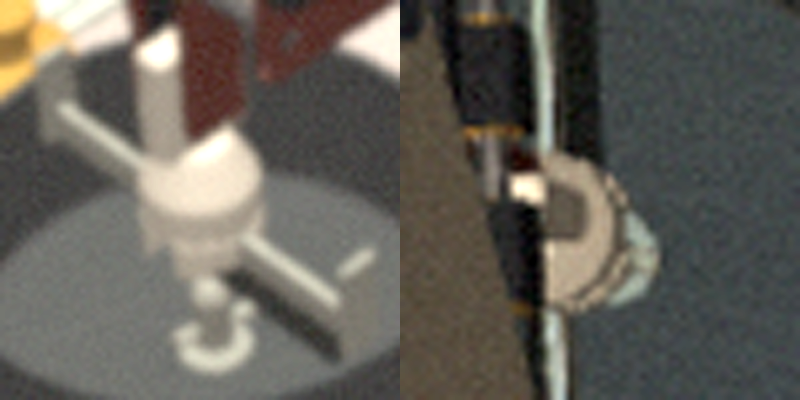

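```bash
python3 - <<'E'
from h import *
d=dict(np.load('pics/top6.npz')) if False else dict(np.load('pics/t6.npz')); T=np.load('pics/top0.npz')
e=np.array([528.,255.7]);u=141.7
for h in(20,25,30,35,40): 
    q=proj(d,[[e[0]+22*np.cos(a),e[1]+22*np.sin(a),u+h] for a in np.linspace(0,2*np.pi,72)]); print(h,'right edge',q[q[:,0].argmax()].round(1),'bottom',q[q[:,1].argmax()].round(1))
g=d['img'].astype(int).sum(2)//3
for r in(234,236,238,240,242): print(r,g[r,205:232].tolist())
for c in(213,215,217): print('col',c,g[240:256,c].tolist())
g=T['img'].astype(int).sum(2)//3; print('bare top')
for r in range(236,250): print(r,g[r,208:233].tolist())
P=cloud(d); m=(np.hypot(P[...,0]-528,P[...,1]-256)<30)&(P[...,2]>140)&(P[...,2]<200)
print(np.histogram(P[m][:,2],bins=range(140,201,5)))
E
```

```text
20 right edge [222.7 239. ] bottom [210.3 250.9]
25 right edge [222.1 238.8] bottom [209.6 250.7]
30 right edge [221.4 238.5] bottom [208.9 250.5]
35 right edge [220.8 238.2] bottom [208.2 250.3]
40 right edge [220.1 237.9] bottom [207.4 250.1]
234 [27, 49, 94, 98, 123, 129, 97, 46, 47, 49, 44, 47, 59, 86, 88, 84, 49, 61, 72, 42, 44, 40, 37, 39, 42, 42, 42]
236 [21, 22, 17, 10, 1, 26, 47, 44, 47, 47, 47, 45, 51, 75, 87, 85, 76, 42, 43, 52, 39, 38, 34, 36, 41, 40, 36]
238 [21, 22, 17, 12, 0, 15, 38, 41, 46, 47, 47, 44, 53, 75, 91, 90, 84, 49, 54, 85, 80, 63, 35, 38, 35, 40, 39]
240 [21, 17, 16, 9, 2, 5, 24, 43, 45, 45, 43, 48, 68, 88, 93, 91, 78, 45, 54, 82, 93, 91, 76, 51, 38, 38, 35]
242 [23, 20, 18, 5, 8, 13, 58, 114, 96, 92, 96, 93, 97, 89, 92, 89, 70, 44, 46, 64, 76, 86, 73, 61, 35, 33, 39]
col 213 [45, 78, 96, 95, 93, 92, 94, 96, 89, 89, 64, 58, 85, 94, 95, 97]
col 215 [43, 77, 96, 93, 92, 93, 90, 94, 92, 70, 77, 63, 39, 32, 32, 37]
col 217 [68, 84, 97, 91, 92, 91, 91, 84, 55, 55, 77, 63, 39, 41, 37, 35]
bare top
236 [40, 38, 35, 39, 37, 36, 37, 37, 36, 34, 32, 43, 53, 48, 53, 4
[... 835 characters left out ...]
38, 54, 87, 88, 91, 86, 70, 38, 38, 38, 36]
245 [38, 38, 38, 37, 34, 40, 36, 66, 74, 71, 64, 56, 50, 39, 32, 41, 67, 76, 75, 73, 52, 37, 36, 35, 34]
246 [37, 35, 35, 37, 41, 39, 42, 73, 87, 81, 74, 58, 42, 33, 41, 57, 80, 82, 80, 67, 37, 35, 36, 37, 40]
247 [36, 38, 37, 38, 37, 35, 45, 55, 79, 89, 90, 86, 75, 71, 76, 85, 90, 87, 87, 55, 34, 39, 36, 39, 38]
248 [37, 37, 37, 39, 37, 36, 34, 38, 53, 76, 92, 93, 93, 94, 96, 91, 90, 85, 67, 38, 31, 39, 31, 34, 35]
249 [40, 38, 44, 39, 38, 39, 30, 37, 34, 50, 73, 85, 92, 93, 94, 87, 72, 59, 46, 37, 38, 41, 40, 40, 35]
(array([28, 27, 17, 36, 16, 16, 34, 57, 34, 12,  4,  7]), array([140, 145, 150, 155, 160, 165, 170, 175, 180, 185, 190, 195, 200]))
```

Request:
apply_moves([
  {"gripper":0,"delta_pos":[0,-0.09,0.14],"dr":[0,0,0]},
  {"gripper":0,"delta_pos":[0.7,0,0],"dr":[0,0,0]},
  {"gripper":0,"delta_pos":[0.7,0,0],"dr":[0,0,0]},
  {"gripper":0,"delta_pos":[0.6,0,0],"dr":[0,0,0]},
  {"gripper":0,"delta_pos":[0,0,0],"dr":[0,0,0]},
])

```text
t: 8.52
ee_pos: [525.8, 253.6, 189.7]
orientation: [1.169, 1.234, -1.174]
ft_force: [-0.3, -0.3, -2.4]
width: 13.6
```

Request:
apply_moves([
  {"gripper":0,"delta_pos":[0,0,0],"dr":[0,0,0]},
  {"gripper":0,"delta_pos":[0,0,0],"dr":[0,0,0]},
  {"gripper":0,"delta_pos":[0,0,0],"dr":[0,0,0]},
  {"gripper":0,"delta_pos":[0,0,0],"dr":[0,0,0]},
  {"gripper":0,"delta_pos":[0,0,0],"dr":[0,0,0]},
])

```text
t: 8.93
ee_pos: [527.0, 254.2, 191.9]
orientation: [1.172, 1.233, -1.171]
ft_force: [0.1, -0.4, -3.0]
width: 13.9
```

```bash
python3 -c "
from h import *
to(527.2,254.3,184.7,3)"
```

```text
t 8.93 pos [527.  254.2 191.9] down [ 4.e-04  2.e-04 -1.e+00] head 2.92 q6 0.378 F [ 0.1 -0.4 -3. ] M [-0.02 -0.09  0.05] w 13.9
delta cm [ 0.722  0.021 -0.01 ] ('dr', np.float64(-0.0013))
```

Request:
apply_moves([
  {"gripper":0,"delta_pos":[0.2,0,0],"dr":[0,0,0]},
  {"gripper":0,"delta_pos":[0.2,0,0],"dr":[0,0,0]},
  {"gripper":0,"delta_pos":[0.1,0,0],"dr":[0,0,0]},
  {"gripper":0,"delta_pos":[0,0,0],"dr":[0,0,0]},
  {"gripper":0,"delta_pos":[0,0,0],"dr":[0,0,0]},
])

```text
t: 9.35
ee_pos: [526.8, 254.1, 186.5]
orientation: [1.171, 1.233, -1.172]
ft_force: [1.3, -0.6, -2.2]
width: 13.5
```

Request:
apply_moves([
  {"gripper":0,"delta_pos":[0.15,0,0],"dr":[0,0,0]},
  {"gripper":0,"delta_pos":[0.15,0,0],"dr":[0,0,0]},
  {"gripper":0,"delta_pos":[0,0,0],"dr":[0,0,0]},
  {"gripper":0,"delta_pos":[0,0,0],"dr":[0,0,0]},
  {"gripper":0,"delta_pos":[0,0,0],"dr":[0,0,0]},
])

```text
t: 9.77
ee_pos: [526.8, 254.1, 183.7]
orientation: [1.172, 1.233, -1.172]
ft_force: [-0.2, -0.4, -2.7]
width: 13.7
```

Request:
apply_moves([
  {"gripper":0,"delta_pos":[0.3,0,0],"dr":[0,0,0]},
  {"gripper":0,"delta_pos":[0.3,0,0],"dr":[0,0,0]},
  {"gripper":0,"delta_pos":[0,0,0],"dr":[0,0,0]},
  {"gripper":0,"delta_pos":[0,0,0],"dr":[0,0,0]},
  {"gripper":0,"delta_pos":[0,0,0],"dr":[0,0,0]},
])

```text
t: 10.18
ee_pos: [526.8, 254.1, 177.6]
orientation: [1.171, 1.233, -1.172]
ft_force: [0.2, -0.5, -2.5]
width: 13.7
```

```bash
python3 -c "
from h import *
to(527.2,254.3,172.7,3)"
```

```text
t 10.18 pos [526.8 254.1 177.6] down [-2.e-04 -1.e-04 -1.e+00] head 2.92 q6 0.378 F [ 0.2 -0.5 -2.5] M [-0.   -0.1  -0.01] w 13.7
delta cm [ 0.487  0.04  -0.019] ('dr', np.float64(-0.0013))
```

Request:
apply_moves([
  {"gripper":0,"delta_pos":[0.2,0,0],"dr":[0,0,0]},
  {"gripper":0,"delta_pos":[0.2,0,0],"dr":[0,0,0]},
  {"gripper":0,"delta_pos":[0.1,0,0],"dr":[0,0,0]},
  {"gripper":0,"delta_pos":[0,0,0],"dr":[0,0,0]},
  {"gripper":0,"delta_pos":[0,0,0],"dr":[0,0,0]},
])

```text
t: 10.6
ee_pos: [526.8, 254.1, 172.6]
orientation: [1.171, 1.233, -1.172]
ft_force: [-0.6, -0.8, -2.1]
width: 14.0
```

Request:
apply_moves([
  {"gripper":0,"delta_pos":[0.1,0,0],"dr":[0,0,0]},
  {"gripper":0,"delta_pos":[0.05,0,0],"dr":[0,0,0]},
  {"gripper":0,"delta_pos":[0,0,0],"dr":[0,0,0]},
  {"gripper":0,"delta_pos":[0,0,0],"dr":[0,0,0]},
  {"gripper":0,"delta_pos":[0,0,0],"dr":[0,0,0]},
])

```text
t: 11.02
ee_pos: [526.9, 254.1, 171.2]
orientation: [1.172, 1.233, -1.171]
ft_force: [0.3, 0.6, -2.4]
width: 13.7
```

Request:
apply_moves([
  {"gripper":0,"delta_pos":[0.05,0,0],"dr":[0,0,0]},
  {"gripper":0,"delta_pos":[0.05,0,0],"dr":[0,0,0]},
  {"gripper":0,"delta_pos":[0,0,0],"dr":[0,0,0]},
  {"gripper":0,"delta_pos":[0,0,0],"dr":[0,0,0]},
  {"gripper":0,"delta_pos":[0,0,0],"dr":[0,0,0]},
])

```text
t: 11.43
ee_pos: [526.9, 254.1, 170.2]
orientation: [1.172, 1.233, -1.172]
ft_force: [0.8, 0.2, -1.9]
width: 13.8
```

Request:
apply_moves([
  {"gripper":0,"delta_pos":[0.05,0,0],"dr":[0,0,0]},
  {"gripper":0,"delta_pos":[0.05,0,0],"dr":[0,0,0]},
  {"gripper":0,"delta_pos":[0,0,0],"dr":[0,0,0]},
  {"gripper":0,"delta_pos":[0,0,0],"dr":[0,0,0]},
  {"gripper":0,"delta_pos":[0,0,0],"dr":[0,0,0]},
])

```text
t: 11.85
ee_pos: [527.0, 254.2, 169.4]
orientation: [1.172, 1.233, -1.171]
ft_force: [0.8, 0.9, 0.8]
width: 14.1
```

Contact on the pin at about 3 N net, with the underside at about 99 mm. Now I'll turn it clockwise slowly.

Request:
apply_moves([
  {"gripper":0,"delta_pos":[0,0,0],"dr":[0.05,0,0]},
  {"gripper":0,"delta_pos":[0,0,0],"dr":[0.05,0,0]},
  {"gripper":0,"delta_pos":[0,0,0],"dr":[0.05,0,0]},
  {"gripper":0,"delta_pos":[0,0,0],"dr":[0,0,0]},
  {"gripper":0,"delta_pos":[0,0,0],"dr":[0,0,0]},
])

```text
t: 12.27
ee_pos: [526.7, 254.1, 168.9]
orientation: [1.28, 1.162, -1.281]
ft_force: [0.0, -0.1, -2.9]
width: 13.8
```

Request:
apply_moves([
  {"gripper":0,"delta_pos":[0,0,0],"dr":[0.04,0,0]},
  {"gripper":0,"delta_pos":[0,0,0],"dr":[0.04,0,0]},
  {"gripper":0,"delta_pos":[0,0,0],"dr":[0,0,0]},
  {"gripper":0,"delta_pos":[0,0,0],"dr":[0,0,0]},
  {"gripper":0,"delta_pos":[0,0,0],"dr":[0,0,0]},
])

```text
t: 12.68
ee_pos: [526.7, 254.1, 169.0]
orientation: [1.338, 1.12, -1.339]
ft_force: [0.2, 0.4, -2.8]
width: 13.8
```

```bash
python3 -c "
from h import *
to(527.2,254.3,168.7,-12)"
```

```text
t 12.68 pos [526.7 254.1 169. ] down [-2.e-04 -1.e-04 -1.e+00] head -10.16 q6 0.606 F [ 0.2  0.4 -2.8] M [ 0.05 -0.06  0.04] w 13.8
delta cm [ 0.034  0.042 -0.03 ] ('dr', np.float64(0.0322))
```

The contact force has gone, so the slots are over the pin. Next I'll lower gently.

Request:
apply_moves([
  {"gripper":0,"delta_pos":[0.1,0,0],"dr":[0.02,0,0]},
  {"gripper":0,"delta_pos":[0.1,0,0],"dr":[0,0,0]},
  {"gripper":0,"delta_pos":[0,0,0],"dr":[0,0,0]},
  {"gripper":0,"delta_pos":[0,0,0],"dr":[0,0,0]},
  {"gripper":0,"delta_pos":[0,0,0],"dr":[0,0,0]},
])

```text
t: 13.1
ee_pos: [526.8, 254.1, 167.1]
orientation: [1.354, 1.109, -1.354]
ft_force: [0.4, 0.3, -2.6]
width: 14.0
```

Request:
apply_moves([
  {"gripper":0,"delta_pos":[0.15,0,0],"dr":[0,0,0]},
  {"gripper":0,"delta_pos":[0.15,0,0],"dr":[0,0,0]},
  {"gripper":0,"delta_pos":[0.1,0,0],"dr":[0,0,0]},
  {"gripper":0,"delta_pos":[0,0,0],"dr":[0,0,0]},
  {"gripper":0,"delta_pos":[0,0,0],"dr":[0,0,0]},
])

```text
t: 13.52
ee_pos: [526.8, 254.1, 163.1]
orientation: [1.354, 1.109, -1.354]
ft_force: [0.1, -0.8, -2.5]
width: 13.9
```

Request:
apply_moves([
  {"gripper":0,"delta_pos":[0.1,0,0],"dr":[0,0,0]},
  {"gripper":0,"delta_pos":[0.1,0,0],"dr":[0,0,0]},
  {"gripper":0,"delta_pos":[0.1,0,0],"dr":[0,0,0]},
  {"gripper":0,"delta_pos":[0,0,0],"dr":[0,0,0]},
  {"gripper":0,"delta_pos":[0,0,0],"dr":[0,0,0]},
])

```text
t: 13.93
ee_pos: [526.8, 254.1, 160.1]
orientation: [1.354, 1.108, -1.354]
ft_force: [-0.1, 0.4, -3.1]
width: 13.8
```

Request:
apply_moves([
  {"gripper":0,"delta_pos":[0.05,0,0],"dr":[0,0,0]},
  {"gripper":0,"delta_pos":[0.05,0,0],"dr":[0,0,0]},
  {"gripper":0,"delta_pos":[0,0,0],"dr":[0,0,0]},
  {"gripper":0,"delta_pos":[0,0,0],"dr":[0,0,0]},
  {"gripper":0,"delta_pos":[0,0,0],"dr":[0,0,0]},
])

```text
t: 14.35
ee_pos: [526.9, 254.1, 159.2]
orientation: [1.354, 1.108, -1.354]
ft_force: [-0.1, -0.0, -2.1]
width: 14.1
```

Request:
apply_moves([
  {"gripper":0,"delta_pos":[0.05,0,0],"dr":[0,0,0]},
  {"gripper":0,"delta_pos":[0,0,0],"dr":[0,0,0]},
  {"gripper":0,"delta_pos":[0,0,0],"dr":[0,0,0]},
  {"gripper":0,"delta_pos":[0,0,0],"dr":[0,0,0]},
  {"gripper":0,"delta_pos":[0,0,0],"dr":[0,0,0]},
])

```text
t: 14.77
ee_pos: [526.8, 254.1, 158.7]
orientation: [1.354, 1.108, -1.354]
ft_force: [0.3, 0.7, -2.8]
width: 13.9
```

Request:
apply_moves([
  {"gripper":0,"delta_pos":[0.05,0,0],"dr":[0,0,0]},
  {"gripper":0,"delta_pos":[0,0,0],"dr":[0,0,0]},
  {"gripper":0,"delta_pos":[0,0,0],"dr":[0,0,0]},
  {"gripper":0,"delta_pos":[0,0,0],"dr":[0,0,0]},
  {"gripper":0,"delta_pos":[0,0,0],"dr":[0,0,0]},
])

```text
t: 15.18
ee_pos: [526.9, 254.2, 158.4]
orientation: [1.354, 1.108, -1.354]
ft_force: [0.5, 0.6, 0.5]
width: 13.9
```

Request:
apply_moves([
  {"gripper":0,"delta_pos":[0.05,0,0],"dr":[0,0,0]},
  {"gripper":0,"delta_pos":[0,0,0],"dr":[0,0,0]},
  {"gripper":0,"delta_pos":[0,0,0],"dr":[0,0,0]},
  {"gripper":0,"delta_pos":[0,0,0],"dr":[0,0,0]},
  {"gripper":0,"delta_pos":[0,0,0],"dr":[0,0,0]},
])

```text
t: 15.6
ee_pos: [526.9, 254.2, 157.8]
orientation: [1.354, 1.108, -1.354]
ft_force: [-0.3, 0.0, 1.8]
width: 13.7
```

Home: contact at TCP z 158.4 (underside about 88) and roughly 4.5 N. I'll ease off slightly and swing clockwise.

Request:
apply_moves([
  {"gripper":0,"delta_pos":[-0.04,0,0],"dr":[0.04,0,0]},
  {"gripper":0,"delta_pos":[0,0,0],"dr":[0.06,0,0]},
  {"gripper":0,"delta_pos":[0,0,0],"dr":[0.06,0,0]},
  {"gripper":0,"delta_pos":[0,0,0],"dr":[0.06,0,0]},
  {"gripper":0,"delta_pos":[0,0,0],"dr":[0.06,0,0]},
])

```text
t: 16.02
ee_pos: [527.5, 254.2, 158.3]
orientation: [1.555, 0.941, -1.553]
ft_force: [0.4, -0.3, 1.2]
width: 14.0
```

```bash
python3 -c "
from h import *
to(526.9,254.2,158.2,-77)"
```

```text
t 16.02 pos [527.5 254.2 158.3] down [ 1.4e-03  3.0e-04 -1.0e+00] head -27.59 q6 0.911 F [ 0.4 -0.3  1.2] M [-0.13 -0.3   0.16] w 14.0
delta cm [ 0.009 -0.049  0.029] ('dr', np.float64(0.8624))
```

The z moment reads 0.16 N m, so the drive is being carried round. Continuing.

Request:
apply_moves([
  {"gripper":0,"delta_pos":[0,0,0],"dr":[0.06,0,0]},
  {"gripper":0,"delta_pos":[0,0,0],"dr":[0.06,0,0]},
  {"gripper":0,"delta_pos":[0,0,0],"dr":[0.06,0,0]},
  {"gripper":0,"delta_pos":[0,0,0],"dr":[0.06,0,0]},
  {"gripper":0,"delta_pos":[0,0,0],"dr":[0.06,0,0]},
])

```text
t: 16.43
ee_pos: [527.5, 254.2, 158.3]
orientation: [1.759, 0.732, -1.756]
ft_force: [0.4, -0.8, 0.8]
width: 13.7
```

Request:
apply_moves([
  {"gripper":0,"delta_pos":[0,0,0],"dr":[0.06,0,0]},
  {"gripper":0,"delta_pos":[0,0,0],"dr":[0.06,0,0]},
  {"gripper":0,"delta_pos":[0,0,0],"dr":[0.06,0,0]},
  {"gripper":0,"delta_pos":[0,0,0],"dr":[0.06,0,0]},
  {"gripper":0,"delta_pos":[0,0,0],"dr":[0.06,0,0]},
])

```text
t: 16.85
ee_pos: [527.5, 254.2, 158.3]
orientation: [1.949, 0.486, -1.946]
ft_force: [0.7, -0.5, 1.0]
width: 13.8
```

Request:
apply_moves([
  {"gripper":0,"delta_pos":[0,0,0],"dr":[0.06,0,0]},
  {"gripper":0,"delta_pos":[0,0,0],"dr":[0.06,0,0]},
  {"gripper":0,"delta_pos":[0,0,0],"dr":[0.06,0,0]},
  {"gripper":0,"delta_pos":[0,0,0],"dr":[0.06,0,0]},
  {"gripper":0,"delta_pos":[0,0,0],"dr":[0,0,0]},
])

```text
t: 17.27
ee_pos: [527.5, 254.2, 158.3]
orientation: [2.09, 0.263, -2.087]
ft_force: [1.3, 0.1, 0.9]
width: 14.1
```

```bash
python3 -c "
from h import *
to(526.9,254.2,158.2,-77)
s=shot('side','s7.png')
cv2.imwrite('pics/c7.png',cv2.convertScaleAbs(cv2.resize(s['img'][200:350,180:340,::-1],(640,600),interpolation=cv2.INTER_CUBIC),alpha=1.7))"
```

```text
t 17.27 pos [527.5 254.2 158.3] down [ 1.4e-03  3.0e-04 -1.0e+00] head -75.68 q6 1.75 F [1.3 0.1 0.9] M [-0.08 -0.29  0.09] w 14.1
delta cm [ 0.005 -0.013  0.058] ('dr', np.float64(0.0231))
```

View pics/c7.png

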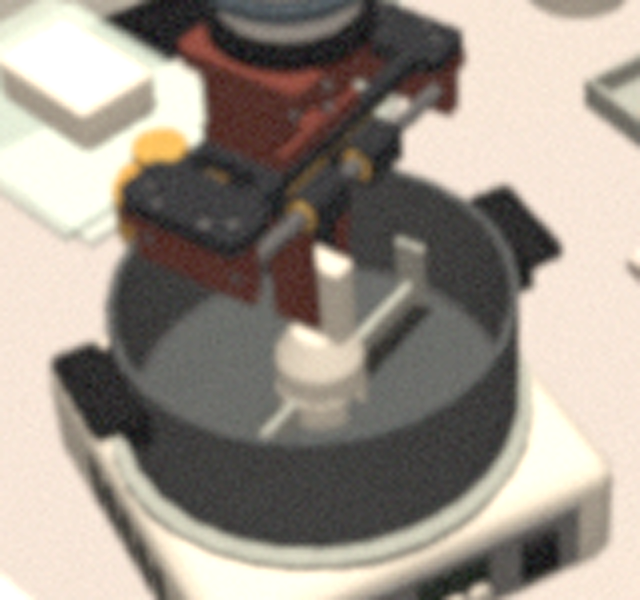

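The stirrer stands home in the pot, turned about 64° since it seated. Now I'll release and lift.

Request:
apply_moves([
  {"gripper":40,"delta_pos":[0,0,0],"dr":[0,0,0]},
  {"gripper":40,"delta_pos":[0,0,0],"dr":[0,0,0]},
  {"gripper":40,"delta_pos":[0,0,0],"dr":[0,0,0]},
  {"gripper":40,"delta_pos":[0,0,0],"dr":[0,0,0]},
  {"gripper":40,"delta_pos":[0,0,0],"dr":[0,0,0]},
])

```text
t: 17.73
ee_pos: [526.6, 254.1, 157.9]
orientation: [2.087, 0.265, -2.088]
ft_force: [0.1, -0.1, -0.2]
width: 35.2
```

Request:
apply_moves([
  {"gripper":40,"delta_pos":[0,0,0],"dr":[0,0,0]},
  {"gripper":40,"delta_pos":[-1,0,0],"dr":[0,0,0]},
  {"gripper":40,"delta_pos":[-2,0,0],"dr":[0,0,0]},
  {"gripper":40,"delta_pos":[-2,0,0],"dr":[0,0,0]},
  {"gripper":40,"delta_pos":[-2,0,0],"dr":[0,0,0]},
])

```text
t: 18.15
ee_pos: [526.8, 254.1, 229.4]
orientation: [2.087, 0.264, -2.087]
ft_force: [1.3, -0.3, -0.6]
width: 35.5
```

Request:
apply_moves([
  {"gripper":40,"delta_pos":[-3,0,0],"dr":[0,0,0]},
  {"gripper":40,"delta_pos":[-3,0,0],"dr":[0,0,0]},
  {"gripper":40,"delta_pos":[-3,0,0],"dr":[0,0,0]},
  {"gripper":40,"delta_pos":[0,3.5,0],"dr":[0,0,0]},
  {"gripper":40,"delta_pos":[0,3.5,0],"dr":[0,0,0]},
])

```text
t: 18.57
ee_pos: [545.2, 187.2, 321.6]
orientation: [2.092, 0.269, -2.08]
ft_force: [1.0, -1.8, -0.9]
width: 34.8
```

Request:
apply_moves([
  {"gripper":40,"delta_pos":[0,3.5,0],"dr":[0,0,0]},
  {"gripper":40,"delta_pos":[0,3.5,0],"dr":[0,0,0]},
  {"gripper":40,"delta_pos":[0,3.5,0],"dr":[0,0,0]},
  {"gripper":40,"delta_pos":[0,3.5,0],"dr":[0,0,0]},
  {"gripper":40,"delta_pos":[0,0,0],"dr":[0,0,0]},
])

```text
t: 18.98
ee_pos: [580.2, 45.8, 319.0]
orientation: [2.09, 0.258, -2.088]
ft_force: [-0.7, 0.9, -0.1]
width: 35.0
```

```bash
python3 - <<'E'
from h import *
to(526.9,254.2,158.2,-77)
s=shot('side','s8.png');d=shot('top','t8.png')
P=cloud(d); m=(d['range_z']>0)&(np.hypot(P[...,0]-527,P[...,1]-254)<35)&(P[...,2]>175)&(P[...,2]<200)
p=P[m]; print('tab top n',len(p),'z',np.median(p[:,2]) if len(p) else '', cv2.minAreaRect(p[:,:2].astype(np.float32)) if len(p)>4 else '')
a=cv2.resize(s['img'][190:370,170:370,::-1],(444,400),interpolation=cv2.INTER_CUBIC);b=cv2.resize(d['img'][165:315,150:284,::-1],(356,400),interpolation=cv2.INTER_CUBIC)
cv2.imwrite('pics/c8.png',cv2.convertScaleAbs(np.hstack([a,b]),alpha=1.7))
E
```

```text
t 18.98 pos [580.2  45.8 319. ] down [ 0.0015 -0.0017 -1.    ] head -75.81 q6 1.383 F [-0.7  0.9 -0.1] M [-0.    0.05 -0.  ] w 35.0
delta cm [ 16.038 -21.541   0.078] ('dr', np.float64(0.0209))
tab top n 186 z 184.76305873837606 ((526.4474487304688, 253.39340209960938), (39.8681755065918, 14.429978370666504), 16.42882537841797)
```

View pics/c8.png

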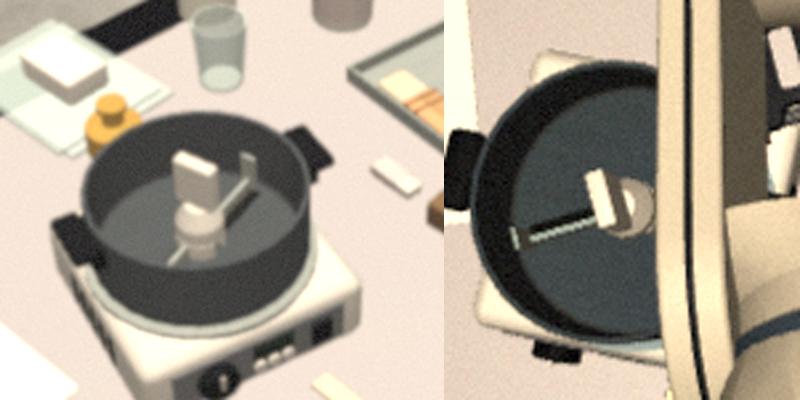

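Request:
apply_moves([
  {"gripper":40,"delta_pos":[0,0,0],"dr":[0,0,0]},
  {"gripper":40,"delta_pos":[0,0,0],"dr":[0,0,0]},
  {"gripper":40,"delta_pos":[0,0,0],"dr":[0,0,0]},
  {"gripper":40,"delta_pos":[0,0,0],"dr":[0,0,0]},
  {"gripper":40,"delta_pos":[0,0,0],"dr":[0,0,0]},
])

```text
t: 19.5
ee_pos: [579.0, 51.6, 318.1]
orientation: [2.087, 0.266, -2.087]
ft_force: [-0.4, 0.4, -0.1]
width: 35.1
```

```bash
python3 -c "
from h import *
print(ctrl.close_job())"
```

```text
the job is handed in; nothing more can be done
None
```

The stirrer is seated fully home and upright on the drive shaft, turned clockwise past the eighth of a turn, and released. I handed the job in at about 19.5 s.

- **Seating:** I gripped the tab in the tray, lowered the hub over the shaft and touched the cross pin at about 3 N net. Turning clockwise about 0.25 rad brought the slots over the pin, and it dropped the last 12 mm freely to home.
- **Swing:** Home contact was 4 to 5 N. I then turned the stirrer about 64° clockwise; the wrist read about 0.16 N m early in the swing, so the drive was being carried. Allowing for play between slot and pin, I put the drive at 57° or more; no reading shows it directly.
- **Last checks:**
  - After release the tab top read 184.8 mm against 186 mm expected; that camera also read the pot rim about 2.7 mm low.
  - The stirrer is centred at (526.4, 253.4), within about 1 mm of the pot axis.
  - Its heading was 16° in the picture against 14° from the arm.
  - The side and top cameras disagreed by 1 to 3 mm on the hub and shaft position, so I worked from a compromise. No side load above about 1.3 N showed up.
- **Rest of the bench:** The arm's path stayed clear of everything else. I only saw part of the bench in the final pictures and did not measure the other items again.

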